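# Open the syringe cradle and load the dosing syringe

## Task

Load the dosing syringe into the cradle of the syringe drive. First draw the storage pin that bars the cradle straight out of its bores and park it lying across the pair of open notches beside them; then lay the syringe fully down in the two V saddles, its finger flange in the slot, its plunger toward the drive housing, lowering it in rather than dropping it. Leave both released, and leave the two markers and the tape roll where they are.

Things in the scene. Friction and masses are not known exactly. Their poses are not given: they have to be found in the camera images.
- cradle: Fixed syringe cradle, grey base plate 80 mm in x, y -110 to +126 mm, 10 mm thick. Origin on the table below the cradle's middle, z up; the syringe's axis lies along y, 45 mm up. V saddles (tops z = 47, 8 mm thick, 36 mm wide) at y = -45 and +18; clear between them. Grey drive housing (66 x 34 mm, top z = 62) at y = +107, its pusher plate at y = 84.
- slot (a point): Where the middle of the syringe's flange is when seated: cradle (0, 30.5, 45) mm. The slot is between aluminium posts 14 to 26 mm either side of the axis, 7 mm wide along y below z = 45, flared to about 14 mm at the mouth at z = 52.
- notch (a point): Where the middle of the pin's shank is when parked: cradle (0, -90, 45) mm, midway between two open-topped notches, 14 mm wide, floors at z = 41, sides up to z = 56, in the aluminium lugs (10 mm thick in x, at x = -30 and +30, y from -105 to -46).
- bore (a point): Midway between the two bores: cradle (0, -56, 45) mm. Round bores, 10 mm in diameter, along the cradle's x through the same two lugs, whose tops are at z = 56.
- pin: Storage pin, steel shank 8 mm thick, black knob. Origin in the knob's middle on the axis; x runs along the shank. Knob 16 mm in diameter, x = -14 to +14 mm; 20 mm collar at 13 to 16 (stops at the lug); shank to x = 91. Starts in both bores along the cradle's x, 1 mm below their axis, knob at cradle x = -53 to -57 (robot's side); draw it 90 mm toward -x to clear. 50 g.
- pin_mid (a point): point on the pin's axis 52 mm from the knob's middle, in the middle of the shank
- syringe: White syringe, 149 mm long, lying. Origin at its underside, 12 mm below its axis; y points from nozzle to plunger. Barrel 21 mm thick, y = -60 to +30 mm (nozzle to -75); flange 40 mm wide (x), 24 high, 3 thick at y = 29 to 32; plunger 12 mm thick, 24 mm disc at y = 73. Grip the barrel near y = -13. Seated: origin at cradle (0, 0, 33) mm, axes parallel. 30 g.
- flange (a point): point on the syringe: middle of the finger flange, on the axis
- marker_a: marker pen, 130 mm long, 17 mm thick, white with a black cap; a bystander. Origin under its middle, length along y
- marker_b: marker pen, 130 mm long, 17 mm thick, white with a blue cap; a bystander. Origin under its middle, length along y
- tape: roll of tape lying flat, 94 mm across, 24 mm high; a bystander. Origin under its middle

How it is judged:
By the outcome, as a careful person would: the job done as asked, in the order asked, and still so for the second after the job is handed in, with the robot touching nothing.
It also fails if it takes over 61 s, if anything falls off the work surface, if the arm or the gripper's body presses on something with over 40 N, if the wrist force passes 120 N, or if a joint passes its speed limit or range.

## Robot

A 6-joint arm with a two-finger parallel gripper is mounted at the origin on a cart in front of the work surface, level with it; the furniture and walls round the work are solid. World frame = base frame: x ahead of the robot, y to its left, z up, the work surface at z = 0. Lengths are in m, angles in rad, forces in N, time in s.
With the tool pointing down it reaches from about 0.375 to 0.975 m from the base axis. Payload 3.8 kg.
Tool frame: the origin (TCP) lies at the very end of the fingers, on their centre line; the grasp point (between the pads) lies 19 mm behind it; z points along the fingers, y is the line along which they close (so a half turn about z gives the same grasp; the last joint's range is limited). The gripper opens to 85 mm and grips with 20 to 120 N. Pads are 22 mm wide; open, the fingers measure 114 mm over their backs; the gripper's body (76 mm by 85 mm) begins 54 mm behind the grasp point. The pads swing forward as they close: fully open they stand 13 mm farther back than shut.
Start: joints at [-1.153, 0.264, 1.604, -0, 1.274, -0.037], TCP at [0.297, -0.606, 0.231] pointing down, gripper open.
Joint ranges: [-2.63, 2.63], [-0.94, 2.18], [0.31, 2.57], [-1.31, 4.45], [0, 2.66], [-2.55, 2.55]. Speed limits (rad/s): [2.57, 2.57, 3.14, 3.14, 3.14, 3.14].

## Interface

Orientations are given as a rotation vector (axis times angle).
In Python, from workcell import bot, vision gives the robot as it stands. The module is installed in compiled form; this text tells all that it offers.
- The arm moves only by the tool play_rows, never from a script. Its argument "moves" is a list that holds one entry, the list of rows, each a list of 7 numbers: the turn, a rotation vector about the tool's x, y, z as a fraction of full scale, then the shift along the tool's x, y, z as a fraction of full scale, then the finger opening in mm, from 0 to 85.4. In form: [[[ax, ay, az, x, y, z, jaw], ...]]. A call has 1 to 5 rows; each row shifts and turns the commanded pose from where the row before left it, along the tool's axes as they then stand; what a row does not reach is not made up. Full scale, the value 1, is 0.1 m for a shift and 0.5 rad for a turn. A row lasts 1/12 s, in which the tool goes at most 41.7 mm and 7.16 degrees, less where a joint would pass 70% of its speed; a pose out of reach is approached as far as the arm can. A call with a number of a shift or a turn outside -1 to 1 is refused whole. A call with a gripper value outside its range is refused whole. The fingers move at their own pace and stop on an object; "newtons" is the grip in N (left out, the last holds). Time passes only in rows, so rows that do not move let the fingers close. It gives the time, the measured TCP pose, the force, the opening and the grip force at its end, in the units of the state.
- bot.read_state(): the state, without advancing time (a new reading comes with each control period).
- vision.read_camera(name): name is "scene" or "top" or "wrist"; returns a dict with "image" (384x512x3 uint8, red, green, blue), "depth" (384x512 float32, m along the optical axis (not along the pixel's ray), 0 where there is no reading), "K" (3x3 intrinsics, pixels), "dist" ([k1, k2, p1, p2, k3] as OpenCV has them; the pictures are not rectified), "R" (3x3) and "t" (3): a world point X has camera coordinates R X + t. Camera axes: x right, y down, z forward; pixel columns grow to the right and rows downward; lengths in m; the calibration is good to about 2 mm. A picture is of the moment at which its call begins.
- bot.finish_job(): hands the job in; it is judged then, once.
The state is a dict: "time": time; "q": joint angles; "joint_vel": joint speeds; "joint_torque": joint torques, N m; "tool_pos": TCP position; "tcp_rot": TCP orientation; "wrist_force": force on the tool from outside, world axes, zero at the start; "torque": the same for the moment, N m; "width": opening from 0.0 (shut) to 1.0 (fully open); "grip_force": force on a finger pad.
Only numpy, scipy, OpenCV 4.12 (cv2) and the standard library are available. Lean on these libraries where they do the work, as an engineer would, in place of code of your own. Each camera call takes 0.05 s, during which the arm holds its last target. There are 200 camera calls.

## Working session

There is one attempt and no reset: what is moved stays moved. The work goes in short steps, Python scripts to look and compute and a tool call to move; the robot and the scene stay as the last step left them, time stands still between calls to the robot, and variables do not carry over. Pictures are saved under pics/ and viewed, at most 10 in all, crops included, and the job is handed in when it is done.

Besides the shell and the picture viewer there is one more tool, called after "Emit:" as name(argument=value, ...), one argument or row to a line, values as JSON. play_rows: Moves the arm, as the interface text tells. Its arguments: {"type":"object","properties":{"moves":{"type":"array","items":{"type":"array","items":{"type":"array","items":{"type":"number"}}}},"newtons":{"type":"number"}},"required":["moves"]}

```bash
mkdir -p pics; cat > h.py <<'E'
import numpy as np, cv2
from workcell import bot, vision
def grab(n):
    c=vision.read_camera(n); return c
def save(c,f): cv2.imwrite('pics/'+f, c["image"][:,:,::-1])
def ray(c,px):
    p=cv2.undistortPoints(np.array(px,float).reshape(-1,1,2),c["K"],np.array(c["dist"],float)).reshape(-1,2)
    d=np.c_[p,np.ones(len(p))]@c["R"]; o=-c["R"].T@c["t"]; return o,d
def onz(c,px,z):
    o,d=ray(c,px); return o+d*((z-o[2])/d[:,2])[:,None]
def cloud(c):
    v,u=np.nonzero(c["depth"]>0); o,d=ray(c,np.c_[u,v]); return u,v,o+d*c["depth"][v,u][:,None]
E
python3 - <<'E'
from h import *
import pickle
cs={n:grab(n) for n in("top","scene")}
pickle.dump(cs,open('c0.pkl','wb'))
for n,c in cs.items(): save(c,n+'0.png'); print(n,-c["R"].T@c["t"],c["K"][0,0],c["R"][2])
s=bot.read_state(); print(s)
E
```

```text
top [0.3567496  0.04814956 1.02346525] 407.76631080366866 [ 0.18016374 -0.03374932 -0.98305748]
scene [-0.25486889 -0.82532514  0.57353514] 400.218332344173 [ 0.60950487  0.69139116 -0.3879202 ]
{'time': 0.1, 'q': array([-1.15290380e+00,  2.64705779e-01,  1.60527553e+00,  6.82415214e-07,
        1.27366049e+00, -3.68960270e-02]), 'joint_vel': array([ 7.37376457e-04, -5.96736941e-04, -2.38323517e-03,  2.09166816e-05,
       -2.66828695e-03, -2.85331693e-04]), 'joint_torque': array([-4.58765408e-04, -5.16707647e+01, -3.68590343e+01,  4.44353623e-05,
        6.33331278e-03,  1.55182857e-05]), 'tool_pos': array([ 0.29623958, -0.60577991,  0.23004708]), 'tcp_rot': array([-3.05875867e+00, -7.07785586e-01,  6.08077127e-04]), 'wrist_force': array([0.10661404, 0.34786196, 0.81503228]), 'torque': array([ 0.06443977, -0.00968913,  0.05218615]), 'grip_force': 0.0, 'width': 1.0028043987277224}
```

View pics/top0.png

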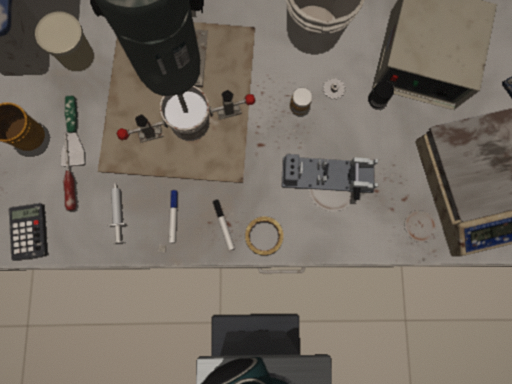

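View pics/scene0.png

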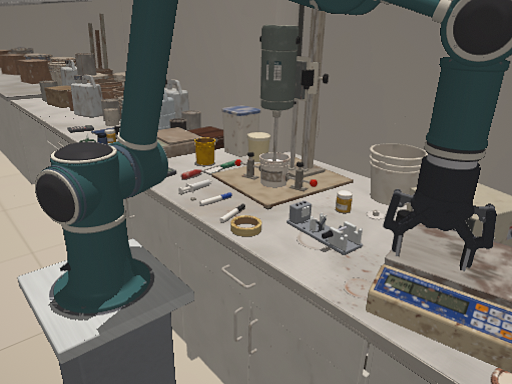

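The top view shows the cradle at about (330,173), with its housing to the left (+y) and the pin knob at about (355,195). The syringe is at (117,213), the markers at (173,216) and (223,224), and the tape at (264,236). I'll zoom in on the cradle and syringe next.

```bash
python3 - <<'E'
from h import *
import pickle
cs=pickle.load(open('c0.pkl','rb')); c=cs["top"]; im=c["image"][:,:,::-1]
a=cv2.resize(im[145:210,275:390],None,fx=6,fy=6,interpolation=cv2.INTER_CUBIC)
b=cv2.resize(im[175:250,90:140],None,fx=5.2,fy=5.2,interpolation=cv2.INTER_CUBIC)
H=max(a.shape[0],b.shape[0]); 
a=cv2.resize(a,None,fx=.75,fy=.75); H=max(a.shape[0],b.shape[0])
o=np.zeros((H,a.shape[1]+b.shape[1],3),np.uint8); o[:a.shape[0],:a.shape[1]]=a; o[:b.shape[0],a.shape[1]:]=b
cv2.imwrite('pics/crop.png',o); print(a.shape,b.shape)
for n,p,z in[("syr noz",(115,184),.012),("syr end",(118,242),.012),("flange",(117,225),.012),("housing",(291,170),.062),("plate r",(377,175),.01),("knob",(355,195),.045),("mk b",(173,216),.01),("mk a",(223,224),.01),("tape",(264,236),.02)]:
    print(n,onz(c,[p],z)[0].round(3))
E
```

```text
(292, 518, 3) (390, 260, 3)
syr noz [0.566 0.368 0.012]
syr end [0.421 0.353 0.012]
flange [0.463 0.358 0.012]
housing [ 0.589 -0.068  0.062]
plate r [ 0.588 -0.296  0.01 ]
knob [ 0.53  -0.226  0.045]
mk b [0.484 0.222 0.01 ]
mk a [0.464 0.099 0.01 ]
tape [ 0.433 -0.003  0.02 ]
```

View pics/crop.png

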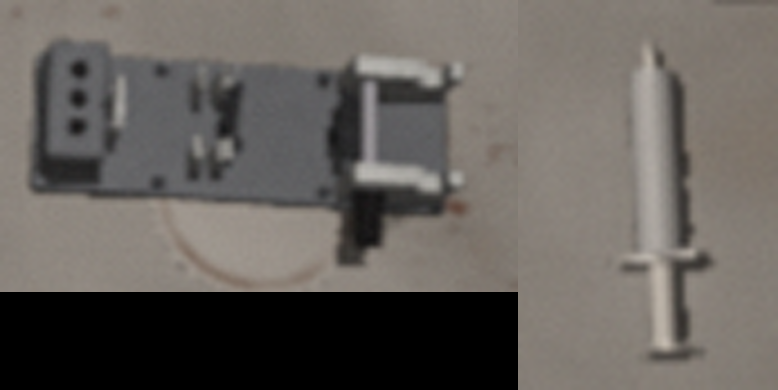

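The crop shows the housing on the left (+y) and the pin knob on the robot side. The syringe's nozzle points away from the robot (+x), so its plunger points to −x. I'm moving above the cradle to get a wrist view.

Emit:
play_rows(
  moves=[
    [[0, 0, 0, 0.29, -0.18, -0.014, 85], [0, 0, 0, 0.29, -0.18, -0.014, 85], [0, 0, 0, 0.29, -0.18, -0.014, 85], [0, 0, 0, 0.29, -0.18, -0.014, 85], [0, 0, 0, 0.29, -0.18, -0.014, 85]],
  ],
)

```text
time: 0.52
tool_pos: [0.3875, -0.4602, 0.2377]
tcp_rot: [-3.06, -0.707, 0.001]
wrist_force: [0.7, -1.0, -0.6]
width: 0.994
grip_force: 0.0
```

Emit:
play_rows(
  moves=[
    [[0, 0, 0, 0.29, -0.18, -0.014, 85], [0, 0, 0, 0.29, -0.18, -0.014, 85], [0, 0, 0, 0.29, -0.18, -0.014, 85], [0, 0, 0, 0.29, -0.18, -0.014, 85], [0, 0, 0, 0.29, -0.18, -0.014, 85]],
  ],
)

```text
time: 0.93
tool_pos: [0.4783, -0.3155, 0.2449]
tcp_rot: [-3.06, -0.708, 0.001]
wrist_force: [1.7, -0.2, 0.2]
width: 0.994
grip_force: 0.0
```

Emit:
play_rows(
  moves=[
    [[0, 0, 0, 0.29, -0.18, -0.014, 85], [0, 0, 0, 0.29, -0.18, -0.014, 85], [0, 0, 0, 0.29, -0.18, -0.014, 85], [0, 0, 0, 0.29, -0.18, -0.014, 85]],
  ],
)

```text
time: 1.27
tool_pos: [0.5508, -0.1999, 0.2505]
tcp_rot: [-3.06, -0.708, 0.001]
wrist_force: [0.1, -1.1, 0.1]
width: 0.996
grip_force: 0.0
```

Emit:
play_rows(
  moves=[
    [[0, 0, 0.2273, 0, 0, 0, 85], [0, 0, 0.2273, 0, 0, 0, 85], [0, 0, 0.2273, 0, 0, 0, 85], [0, 0, 0.2273, 0, 0, 0, 85], [0, 0, 0, 0, 0, 0, 85]],
  ],
)

```text
time: 1.68
tool_pos: [0.5503, -0.2013, 0.2502]
tcp_rot: [-3.141, 0.003, 0.002]
wrist_force: [0.6, -0.3, 0.6]
width: 0.994
grip_force: 0.0
```

```bash
python3 - <<'E'
from h import *
import pickle
c=grab("wrist"); pickle.dump(c,open('w1.pkl','wb')); save(c,'w1.png'); s=bot.read_state()
print(s['tool_pos'],s['tcp_rot'],-c["R"].T@c["t"],c["R"][2],c["K"][0,0], (c["depth"]>0).mean())
E
```

```text
[ 0.5502615  -0.20138667  0.25032367] [-3.14119496e+00 -4.26677637e-03  1.47817423e-03] [ 0.6345122  -0.20174245  0.39289711] [-0.32763603  0.00139671 -0.94480298] 306.72090081785035 0.9960581461588541
```

View pics/w1.png

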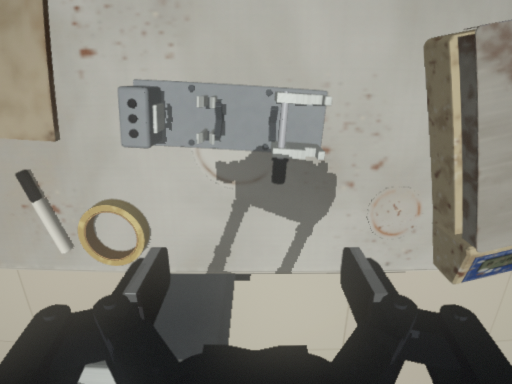

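The wrist view shows the housing at about (135,115), the lugs at (300,98) and (297,154), the pin shank at (283,125), and the knob at (280,172). I'll measure the cradle from depth.

```bash
python3 - <<'E'
from h import *
import pickle
for n,f in(("wrist",pickle.load(open('w1.pkl','rb'))),("top",pickle.load(open('c0.pkl','rb'))["top"])):
    u,v,P=cloud(f); 
    R=(P[:,0]>.48)&(P[:,0]<.68)&(P[:,1]>-.33)&(P[:,1]<-.03)
    print(n,'table z',np.median(P[R&(abs(P[:,2])<.006)][:,2]))
    def rect(lo,hi,lab,extra=True):
        m=R&(P[:,2]>lo)&(P[:,2]<hi)&extra; r=cv2.minAreaRect(P[m][:,:2].astype(np.float32)*1000); print(lab,m.sum(),np.round(r[0],1),np.round(r[1],1),round(r[2],2))
    rect(.006,.075,'all',(P[:,0]>.545)); rect(.006,.014,'plate'); rect(.055,.07,'house',P[:,1]>-.12); rect(.051,.06,'lug far',(P[:,1]<-.2)&(P[:,0]>.585)); rect(.051,.06,'lug near',(P[:,1]<-.2)&(P[:,0]<.58)); 
    rect(.03,.049,'shank',(P[:,1]<-.2)&(P[:,0]>.568)&(P[:,0]<.605)); rect(.03,.06,'knob',(P[:,1]<-.2)&(P[:,0]<.548))
    m=R&(P[:,2]>.03)&(P[:,1]<-.2)&(P[:,0]<.54);print(P[m].mean(0),np.percentile(P[m],[2,98],axis=0))
E
```

```text
wrist table z 0.00029227429847700215
all 13789 [ 590.7 -169.5] [235.3  84. ] 86.38
plate 8507 [ 592.1 -169.7] [235.3  81.2] 86.51
house 2046 [598.2 -74.7] [41.9 66.6] 86.45
lug far 416 [ 617.2 -254.2] [59.  10.2] 86.63
lug near 573 [ 540.2 -249.6] [59.6 43.4] 86.91
shank 451 [ 586.9 -227. ] [18.9 36.5] 86.61
knob 316 [ 533.7 -230.1] [19.9 28.3] 89.46
[ 0.53296646 -0.23689226  0.13232672] [[ 0.52030268 -0.2636731   0.04509105]
 [ 0.53992457 -0.22147542  0.32101261]]
top table z 0.0010998613823381964
all 2935 [ 609.9 -181.5] [291.2 126.6] 88.47
plate 1708 [ 578.  -180.9] [290.1 193. ] 88.98
house 394 [597.1 -72.7] [41.5 65.9] 86.7
lug far 85 [ 604. -253.] [56.9 34.5] 86.23
lug near 125 [ 553.5 -243.7] [43.8 64. ] 32.91
shank 77 [ 587.  -227.1] [17.6 36.5] 86.72
knob 82 [ 533.5 -230.3] [16.  29.2] 87.73
[ 0.52885122 -0.22892153  0.0506409 ] [[ 0.51906896 -0.23785697  0.04498423]
 [ 0.53869872 -0.22284467  0.05569544]]
```

Emit:
play_rows(
  moves=[
    [[0, 0, 0.122, 0, 0, 0, 50], [0, 0, 0, -0.172, 0.298, 0, 50], [0, 0, 0, 0, 0, 0.3, 50], [0, 0, 0, 0, 0, 0.3, 50], [0, 0, 0, 0, 0, 0.3, 50]],
  ],
)

```text
time: 2.15
tool_pos: [0.5317, -0.2312, 0.1607]
tcp_rot: [3.139, -0.092, 0.003]
wrist_force: [0.6, 0.0, -0.4]
width: 0.583
grip_force: 0.0
```

Emit:
play_rows(
  moves=[
    [[0, 0, 0, 0, 0, 0.3, 50], [0, 0, 0, 0, 0, 0.2, 50], [0, 0, 0, 0, 0, 0, 50]],
  ],
)

```text
time: 2.4
tool_pos: [0.5272, -0.2285, 0.105]
tcp_rot: [-3.136, 0.091, 0.015]
wrist_force: [-0.8, 1.7, -0.5]
width: 0.587
grip_force: 0.0
```

```bash
python3 - <<'E'
from h import *
c=grab("wrist"); save(c,'w2.png'); s=bot.read_state()
print(s['tool_pos'],s['tcp_rot'],s['width'])
E
```

```text
[ 0.5289468  -0.22931617  0.10779505] [-3.13741593  0.09212195  0.00978629] 0.5863964423775374
```

View pics/w2.png

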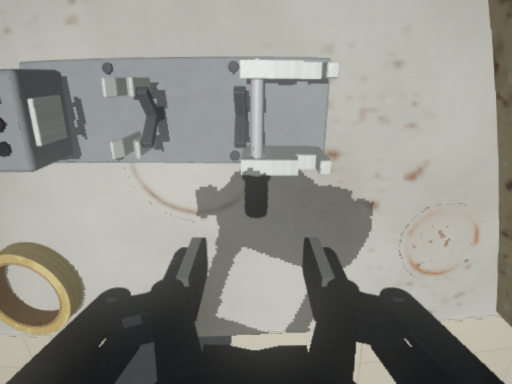

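The knob sits centred between the fingers, around column 256. I'll descend and grip it.

Emit:
play_rows(
  moves=[
    [[0, 0, 0, 0, 0, 0.25, 50], [0, 0, 0, 0, 0, 0.25, 50], [0, 0, 0, 0, 0, 0.25, 50], [0, 0, 0, 0, 0, 0.1, 50], [0, 0, 0, 0, 0, 0, 50]],
  ],
)

```text
time: 2.87
tool_pos: [0.5304, -0.2299, 0.0247]
tcp_rot: [-3.139, 0.094, 0.005]
wrist_force: [-0.6, 1.3, -0.4]
width: 0.585
grip_force: 0.0
```

Emit:
play_rows(
  moves=[
    [[0, 0, 0, 0, 0, 0, 10], [0, 0, 0, 0, 0, 0, 10], [0, 0, 0, 0, 0, 0, 10], [0, 0, 0, 0, 0, 0, 10], [0, 0, 0, 0, 0, 0, 10]],
  ],
  newtons=50,
)

```text
time: 3.28
tool_pos: [0.5334, -0.2308, 0.0281]
tcp_rot: [3.139, -0.095, 0.006]
wrist_force: [0.7, 2.8, 6.6]
width: 0.166
grip_force: 48.7
```

Emit:
play_rows(
  moves=[
    [[0, 0, 0, 0, 0, 0, 10], [0, 0, 0, 0, 0, 0, 10], [0, 0, 0, 0, 0, 0, 10]],
  ],
)

```text
time: 3.53
tool_pos: [0.5334, -0.2308, 0.028]
tcp_rot: [3.139, -0.095, 0.006]
wrist_force: [-0.2, 1.6, 6.5]
width: 0.166
grip_force: 48.7
```

Emit:
play_rows(
  moves=[
    [[0, 0, 0, 0.02, 0, -0.04, 10], [0, 0, 0, 0, 0, 0, 10], [0, 0, 0, -0.04, 0, 0, 10], [0, 0, 0, -0.08, 0, 0, 10], [0, 0, 0, -0.1, 0, 0, 10]],
  ],
)

```text
time: 3.95
tool_pos: [0.511, -0.2292, 0.0297]
tcp_rot: [3.14, -0.095, -0.0]
wrist_force: [0.6, -0.6, -0.5]
width: 0.168
grip_force: 49.3
```

Emit:
play_rows(
  moves=[
    [[0, 0, 0, -0.15, 0, 0, 10], [0, 0, 0, -0.15, 0, 0, 10], [0, 0, 0, 0, 0, 0, 10]],
  ],
)

```text
time: 4.2
tool_pos: [0.4772, -0.2264, 0.0288]
tcp_rot: [-3.139, 0.097, 0.007]
wrist_force: [-0.1, -0.1, -0.5]
width: 0.168
grip_force: 49.4
```

Emit:
play_rows(
  moves=[
    [[0, 0, 0, -0.15, 0, 0, 10], [0, 0, 0, -0.15, 0, 0, 10], [0, 0, 0, -0.15, 0, 0, 10], [0, 0, 0, -0.1, 0, 0, 10], [0, 0, 0, 0, 0, 0, 10]],
  ],
)

```text
time: 4.62
tool_pos: [0.4244, -0.2234, 0.0293]
tcp_rot: [-3.139, 0.097, 0.003]
wrist_force: [-0.4, 0.7, -1.4]
width: 0.17
grip_force: 49.3
```

```bash
python3 - <<'E'
from h import *
c=grab("wrist"); save(c,'w3.png'); d=grab("top")
import pickle; pickle.dump(c,open('w3.pkl','wb'))
s=bot.read_state()
print(s['tool_pos'],s['tcp_rot'],s['width'],s['wrist_force'])
u,v,P=cloud(c)
# shank points: between knob and lug
t=s['tool_pos']; a=-.061; X=(P[:,0]-.5916)*np.cos(a)+(P[:,1]+.1777)*np.sin(a); Y=-(P[:,0]-.5916)*np.sin(a)+(P[:,1]+.1777)*np.cos(a)
for lo in range(-145,-30,8):
    m=(X>lo/1e3)&(X<(lo+8)/1e3)&(abs(Y+.056)<.012)&(P[:,2]>.015)&(P[:,2]<.09)
    if m.sum(): print(lo+4,m.sum(),np.round([Y[m].mean()*1e3,P[m][:,2].max()*1e3,np.percentile(P[m][:,2],80)*1e3],1))
E
```

```text
[ 0.42700012 -0.22424155  0.0301028 ] [ 3.13971722e+00 -9.66860699e-02  1.53411205e-03] 0.1639595897682217 [-0.40444989 -0.09213636  0.18612458]
-141 278 [-55.7  50.3  49. ]
-133 298 [-55.5  50.3  49. ]
-125 310 [-55.5  51.1  49.1]
-117 346 [-55.3  50.3  49. ]
-109 363 [-55.3  50.3  49. ]
-101 384 [-55.1  50.   49. ]
-93 412 [-55.1  50.7  48.9]
-85 419 [-54.8  50.3  48.8]
-77 390 [-54.8  50.2  48.6]
-69 15 [-55.   48.2  47.5]
```

View pics/w3.png

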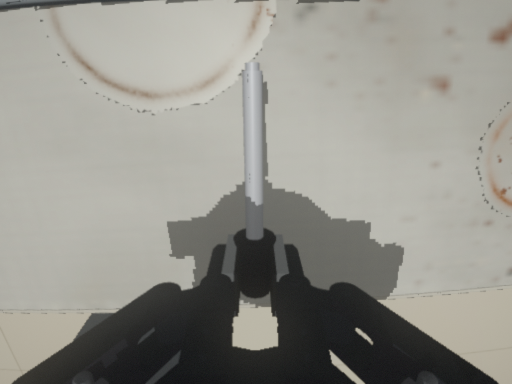

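The pin is out, level (tip at about (252,65)), and clear of the lugs. Next: lift, shift 34 mm, carry it forward, and measure before lowering.

Emit:
play_rows(
  moves=[
    [[0, 0, 0, 0, 0, -0.15, 10], [0, 0, 0, 0, 0, -0.15, 10], [0, 0, 0, 0, 0.17, 0, 10], [0, 0, 0, 0, 0.17, 0, 10], [0, 0, 0, 0, 0, 0, 10]],
  ],
)

```text
time: 5.13
tool_pos: [0.427, -0.2609, 0.0612]
tcp_rot: [3.137, -0.097, 0.006]
wrist_force: [1.0, 0.1, -0.8]
width: 0.167
grip_force: 49.4
```

Emit:
play_rows(
  moves=[
    [[0, 0, 0, 0.213, 0, 0, 10], [0, 0, 0, 0.213, 0, 0, 10], [0, 0, 0, 0.213, 0, 0, 10], [0, 0, 0, 0.213, 0, 0, 10], [0, 0, 0, 0.213, 0, 0, 10]],
  ],
)

```text
time: 5.55
tool_pos: [0.5327, -0.2639, 0.0597]
tcp_rot: [-3.14, 0.096, -0.0]
wrist_force: [0.2, 0.7, 0.6]
width: 0.167
grip_force: 49.4
```

Emit:
play_rows(
  moves=[
    [[0, 0, 0, 0, 0, 0, 10], [0, 0, 0, 0, 0, 0, 10]],
  ],
)

```text
time: 5.72
tool_pos: [0.5325, -0.264, 0.0597]
tcp_rot: [-3.14, 0.094, -0.0]
wrist_force: [-0.4, 0.2, -0.6]
width: 0.166
grip_force: 49.4
```

```bash
cat >> h.py <<'E'
def crad(P):
    a=-.061; return np.c_[(P[:,0]-.5916)*np.cos(a)+(P[:,1]+.1777)*np.sin(a),-(P[:,0]-.5916)*np.sin(a)+(P[:,1]+.1777)*np.cos(a),P[:,2]]*1e3
E
python3 - <<'E'
from h import *
c=grab("wrist"); save(c,'w4.png')
s=bot.read_state()
print(s['tool_pos'],crad(s['tool_pos'][None]),s['tcp_rot'],s['width'],s['wrist_force'])
u,v,P=cloud(c); C=crad(P)
for lo in range(-36,60,8):
    m=(C[:,0]>lo)&(C[:,0]<lo+8)&(abs(C[:,1]+90)<10)&(C[:,2]>60)&(C[:,2]<110)
    if m.sum(): print(lo+4,m.sum(),np.round([C[m][:,1].mean(),np.percentile(C[m][:,2],80),C[m][:,0].max()],1))
for x0 in(-30,30):
  m=(abs(C[:,0]-x0)<3)&(C[:,1]<-40)&(C[:,1]>-120)&(C[:,2]>52)&(C[:,2]<60); print(x0,np.histogram(C[m][:,1],np.arange(-110,-40,3)))
E
```

```text
[ 0.5311868  -0.26373088  0.05935933] [[-55.05620205 -89.55378797  59.35933034]] [-3.13956586e+00  9.42844334e-02  1.63768171e-03] 0.1646729021502265 [-0.07315303  0.61905345 -0.39158966]
-32 267 [-89.5  79.4 -28.1]
-24 301 [-89.4  79.5 -20. ]
-16 311 [-89.3  79.6 -12. ]
-8 339 [-89.2  79.5  -4.1]
0 359 [-89.1  79.5   4. ]
8 383 [-89.   79.4  12. ]
16 399 [-88.9  79.4  20. ]
24 417 [-88.7  79.4  27.8]
32 413 [-88.5  79.3  35.9]
40 69 [-88.6  78.3  37.8]
-30 (array([ 0,  5, 59, 65, 46,  0,  0,  0,  0, 55, 65, 62, 65, 62, 67, 61, 62,
       60, 62, 62, 63, 30,  0]), array([-110, -107, -104, -101,  -98,  -95,  -92,  -89,  -86,  -83,  -80,
        -77,  -74,  -71,  -68,  -65,  -62,  -59,  -56,  -53,  -50,  -47,
        -44,  -41]))
30 (array([ 0, 11, 84, 91, 49,  0,  0,  0,  0, 73, 96, 87, 96, 88, 87, 85, 84,
       81, 88, 84, 93, 41,  0]), array([-110, -107, -104, -101,  -98,  -95,  -92,  -89,  -86,  -83,  -80,
        -77,  -74,  -71,  -68,  -65,  -62,  -59,  -56,  -53,  -50,  -47,
        -44,  -41]))
```

View pics/w4.png

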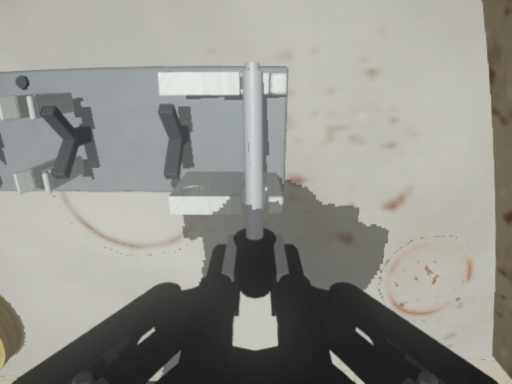

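The shank is above the notches, within 1 mm of centre, with its tip at about x = 37. Now lowering and releasing.

Emit:
play_rows(
  moves=[
    [[0, 0, 0, 0, 0.008, 0.08, 10], [0, 0, 0, 0, 0, 0.08, 10], [0, 0, 0, 0, 0, 0.08, 10], [0, 0, 0, 0, 0, 0.04, 10], [0, 0, 0, 0, 0, 0.02, 10]],
  ],
)

```text
time: 6.18
tool_pos: [0.5292, -0.2646, 0.0286]
tcp_rot: [-3.139, 0.096, 0.005]
wrist_force: [-6.0, 2.4, 8.1]
width: 0.167
grip_force: 50.3
```

Emit:
play_rows(
  moves=[
    [[0, 0, 0, 0, 0, 0.004, 10], [0, 0, 0, 0, 0, 0, 10], [0, 0, 0, 0, 0, 0, 10]],
  ],
)

```text
time: 6.43
tool_pos: [0.5309, -0.2653, 0.0295]
tcp_rot: [3.14, -0.096, 0.001]
wrist_force: [0.7, 0.2, -0.4]
width: 0.169
grip_force: 49.4
```

Emit:
play_rows(
  moves=[
    [[0, 0, 0, 0, 0, 0.005, 20], [0, 0, 0, 0, 0, 0, 26], [0, 0, 0, 0, 0, 0, 40], [0, 0, 0, 0, 0, 0, 50], [0, 0, 0, 0, 0, 0, 50]],
  ],
)

```text
time: 6.85
tool_pos: [0.5311, -0.2652, 0.029]
tcp_rot: [3.14, -0.095, 0.0]
wrist_force: [-0.7, -0.4, -0.5]
width: 0.587
grip_force: 0.0
```

Emit:
play_rows(
  moves=[
    [[0, 0, 0, 0, 0, -0.1, 50], [0, 0, 0, 0, 0, -0.25, 50], [0, 0, 0, 0, 0, -0.3, 50], [0, 0, 0, 0, 0, -0.3, 50], [0, 0, 0, 0, 0, -0.3, 50]],
  ],
)

```text
time: 7.27
tool_pos: [0.5308, -0.2651, 0.1559]
tcp_rot: [3.14, -0.095, 0.0]
wrist_force: [0.8, 0.3, 0.4]
width: 0.586
grip_force: 0.0
```

Emit:
play_rows(
  moves=[
    [[0, 0, 0, 0, 0, -0.3, 60], [0, 0, 0, 0, 0, -0.3, 60], [0, 0, 0, 0, 0, 0, 60]],
  ],
)

```text
time: 7.52
tool_pos: [0.5348, -0.2673, 0.2231]
tcp_rot: [3.134, -0.095, 0.019]
wrist_force: [1.6, -0.2, 1.3]
width: 0.704
grip_force: 0.0
```

```bash
python3 - <<'E'
from h import *
import pickle
c=grab("wrist"); pickle.dump(c,open('w5.pkl','wb'))
s=bot.read_state()
print(s['tool_pos'],s['tcp_rot'],s['q'])
u,v,P=cloud(c); C=crad(P)
for lo in range(-72,60,8):
    m=(C[:,0]>lo)&(C[:,0]<lo+8)&(abs(C[:,1]+90)<6.5)&(C[:,2]>35)&(C[:,2]<110)
    if m.sum(): print(lo+4,m.sum(),np.round([C[m][:,1].mean(),np.percentile(C[m][:,2],80),C[m][:,0].max()],1))
c=pickle.load(open('c0.pkl','rb'))["top"]
u,v,P=cloud(c)
m=(P[:,0]>.4)&(P[:,0]<.6)&(P[:,1]>.3)&(P[:,1]<.42)&(P[:,2]>.006)&(P[:,2]<.04)
print(m.sum(),cv2.minAreaRect(P[m][:,:2].astype(np.float32)*1e3))
# syringe by brightness, rays onto z=12mm
im=c["image"]; hsv=cv2.cvtColor(im,cv2.COLOR_RGB2HSV)
k=np.zeros(im.shape[:2],bool); k[180:248,100:135]=1
g=(hsv[...,2]>175)&(hsv[...,1]<40)&k
y,x=np.nonzero(g); W=onz(c,np.c_[x,y],.016)*1e3
print(len(W), cv2.fitLine(W[:,:2].astype(np.float32),cv2.DIST_HUBER,0,.01,.01).ravel())
for lo in range(400,590,10):
    q=W[(W[:,0]>=lo)&(W[:,0]<lo+10)]
    if len(q): print(lo+5,len(q),q[:,1].mean().round(1),np.ptp(q[:,1]).round(1))
E
```

```text
[ 0.53373598 -0.26666679  0.22001327] [ 3.13553799 -0.0953229   0.01411941] [-5.05118450e-01  1.17774051e-01  1.79755869e+00  4.93039187e-05
  1.21616265e+00  1.12644389e+00]
-68 52 [-90.6  52.8 -64.1]
-60 86 [-90.4  53.6 -56. ]
-52 96 [-89.9  53.4 -48.1]
-44 92 [-90.   53.9 -40. ]
-36 102 [-90.2  51.5 -32.1]
-28 96 [-90.2  49.3 -24.3]
-20 63 [-90.7  49.2 -16.1]
-12 58 [-90.3  49.7  -8.1]
-4 56 [-90.1  49.4  -0.1]
4 63 [-89.7  49.3   7.8]
12 64 [-89.7  49.1  15.7]
20 64 [-89.7  49.1  23.5]
28 98 [-90.1  49.1  31.2]
36 56 [-90.   47.9  36. ]
679 ((501.201171875, 364.53662109375), (107.94479370117188, 208.23858642578125), 83.879150390625)
26 [9.94564235e-01 1.04124606e-01 4.47863953e+02 3.56167908e+02]
425 5 353.0 2.6
435 4 354.9 0.4
445 5 355.9 2.8
455 8 357.1 2.8
465 3 363.7 4.8
555 1 366.1 0.0
```

The pin is parked: axis at y = −90, z = 45. On to the syringe.

Emit:
play_rows(
  moves=[
    [[0, 0, 0, -0.034, -0.313, 0, 60], [0, 0, 0, -0.034, -0.313, 0, 60], [0, 0, 0, -0.034, -0.313, 0, 60], [0, 0, 0, -0.034, -0.313, 0, 60], [0, 0, 0, -0.034, -0.313, 0, 60]],
  ],
)

```text
time: 7.98
tool_pos: [0.5223, -0.1064, 0.2129]
tcp_rot: [-3.14, 0.096, 0.003]
wrist_force: [0.5, -0.6, -0.2]
width: 0.699
grip_force: 0.0
```

Emit:
play_rows(
  moves=[
    [[0, 0, 0, -0.034, -0.313, 0, 60], [0, 0, 0, -0.034, -0.313, 0, 60], [0, 0, 0, -0.034, -0.313, 0, 60], [0, 0, 0, -0.034, -0.313, 0, 60], [0, 0, 0, -0.034, -0.313, 0, 60]],
  ],
)

```text
time: 8.4
tool_pos: [0.5148, 0.0508, 0.213]
tcp_rot: [3.14, -0.096, -0.003]
wrist_force: [-0.7, 0.3, -0.7]
width: 0.702
grip_force: 0.0
```

Emit:
play_rows(
  moves=[
    [[0, 0, 0, -0.034, -0.313, 0, 60], [0, 0, 0, -0.034, -0.313, 0, 60], [0, 0, 0, -0.034, -0.313, 0, 60], [0, 0, 0, -0.034, -0.313, 0, 60], [0, 0, 0, -0.034, -0.313, 0, 60]],
  ],
)

```text
time: 8.82
tool_pos: [0.5074, 0.2078, 0.213]
tcp_rot: [3.139, -0.095, -0.003]
wrist_force: [0.5, 0.6, -0.3]
width: 0.702
grip_force: 0.0
```

Emit:
play_rows(
  moves=[
    [[0, 0, 0, -0.034, -0.313, 0, 60], [0, 0, 0, -0.034, -0.313, 0, 60], [0, 0, 0, -0.034, -0.313, 0, 60], [0, 0, 0, -0.034, -0.313, 0, 60], [0, 0, 0, -0.034, -0.313, 0, 60]],
  ],
)

```text
time: 9.23
tool_pos: [0.5, 0.3649, 0.2128]
tcp_rot: [3.139, -0.095, -0.003]
wrist_force: [1.2, -0.2, 0.8]
width: 0.699
grip_force: 0.0
```

Emit:
play_rows(
  moves=[
    [[0, 0, -0.245, 0, 0, 0, 60], [0, 0, -0.245, 0, 0, 0, 60], [0, 0, -0.245, 0, 0, 0, 60], [0, 0, -0.245, 0, 0, 0, 60], [0, 0, -0.245, 0, 0, 0, 60]],
  ],
)

```text
time: 9.65
tool_pos: [0.5002, 0.3635, 0.2126]
tcp_rot: [3.019, 0.865, -0.004]
wrist_force: [-0.8, -0.5, -0.6]
width: 0.703
grip_force: 0.0
```

Emit:
play_rows(
  moves=[
    [[0, 0, -0.245, 0, 0, 0, 60], [0, 0, -0.245, 0, 0, 0, 60], [0, 0, -0.245, 0, 0, 0, 60], [0, 0, -0.245, 0, 0, 0, 60], [0, 0, -0.245, 0, 0, 0, 60]],
  ],
)

```text
time: 10.07
tool_pos: [0.5003, 0.3633, 0.2127]
tcp_rot: [-2.619, -1.735, 0.004]
wrist_force: [-0.9, -0.1, -1.1]
width: 0.706
grip_force: 0.0
```

Emit:
play_rows(
  moves=[
    [[0, 0, -0.245, 0, 0, 0, 60], [0, 0, -0.245, 0, 0, 0, 60], [0, 0, -0.245, 0, 0, 0, 60], [0, 0, -0.245, 0, 0, 0, 60], [0, 0, -0.245, 0, 0, 0, 60]],
  ],
)

```text
time: 10.48
tool_pos: [0.5003, 0.3633, 0.2127]
tcp_rot: [-1.974, -2.443, 0.004]
wrist_force: [0.5, 1.5, 0.3]
width: 0.703
grip_force: 0.0
```

Emit:
play_rows(
  moves=[
    [[0, 0, -0.245, 0, 0, 0, 60], [0, 0, -0.245, 0, 0, 0, 60], [0, 0, -0.245, 0, 0, 0, 60], [0, 0, -0.245, 0, 0, 0, 60], [0, 0, -0.245, 0, 0, 0, 60]],
  ],
)

```text
time: 10.9
tool_pos: [0.5003, 0.3633, 0.2127]
tcp_rot: [-1.145, -2.924, 0.003]
wrist_force: [0.7, 0.3, 0.5]
width: 0.704
grip_force: 0.0
```

Emit:
play_rows(
  moves=[
    [[0, 0, -0.245, 0, 0, 0, 60], [0, 0, -0.245, 0, 0, 0, 60], [0, 0, -0.245, 0, 0, 0, 60], [0, 0, -0.245, 0, 0, 0, 60], [0, 0, -0.245, 0, 0, 0, 60]],
  ],
)

```text
time: 11.32
tool_pos: [0.5003, 0.3633, 0.2127]
tcp_rot: [-0.21, -3.133, 0.002]
wrist_force: [-0.3, 0.0, 0.3]
width: 0.696
grip_force: 0.0
```

Emit:
play_rows(
  moves=[
    [[0, 0, -0.245, 0, 0, 0, 60], [0, 0, -0.245, 0, 0, 0, 60], [0, 0, 0, 0, 0, 0, 60], [0, 0, 0, 0, 0, 0, 60]],
  ],
)

```text
time: 11.65
tool_pos: [0.5005, 0.3634, 0.2131]
tcp_rot: [0.16, -3.136, 0.001]
wrist_force: [-0.5, 0.3, -1.5]
width: 0.703
grip_force: 0.0
```

```bash
python3 - <<'E'
from h import *
import pickle
c=grab("wrist"); pickle.dump(c,open('w6.pkl','wb')); save(c,'w6.png')
s=bot.read_state()
print(s['tool_pos'],s['tcp_rot'],s['q'])
u,v,P=cloud(c)
m=(P[:,0]>.4)&(P[:,0]<.59)&(P[:,1]>.31)&(P[:,1]<.42)
print('table',np.median(P[m][:,2]))
m&=(P[:,2]>.012)&(P[:,2]<.04); Q=P[m]*1e3
print(m.sum(),cv2.fitLine(Q[:,:2].astype(np.float32),cv2.DIST_HUBER,0,.01,.01).ravel())
for lo in range(400,590,10):
    q=Q[(Q[:,0]>=lo)&(Q[:,0]<lo+10)]
    if len(q): print(lo+5,len(q),q[:,1].mean().round(1),q[:,1].min().round(1),q[:,1].max().round(1),q[:,2].max().round(1))
print(Q[:,0].min(),Q[:,0].max())
E
```

```text
[0.50064156 0.36349962 0.21320889] [ 1.59716572e-01 -3.13629957e+00  1.09661337e-03] [ 5.87734347e-01  1.71267532e-01  1.74940985e+00  3.00716744e-05
  1.22232833e+00 -1.08483469e+00]
table 0.2673247407170741
2127 [9.968337e-01 7.951509e-02 4.873021e+02 3.587502e+02]
415 17 358.9 353.0 363.8 23.6
425 134 352.2 340.5 363.9 25.7
435 105 353.5 347.7 359.4 20.5
445 103 354.5 348.7 360.4 20.2
455 103 355.6 349.6 361.6 20.1
465 244 356.4 337.3 376.0 26.6
475 171 357.8 347.0 368.1 24.1
485 160 359.2 349.2 369.2 24.5
495 156 360.1 350.0 370.3 23.6
505 154 361.1 351.0 371.4 23.5
515 150 362.3 351.8 372.5 23.8
525 148 363.2 352.7 373.6 23.4
535 137 364.8 353.6 374.6 23.0
545 137 365.8 355.8 375.8 22.7
555 63 365.7 356.7 376.1 23.5
565 26 367.8 364.9 370.4 14.4
585 119 325.1 310.2 347.1 24.2
418.48749821561233 589.9900466990671
```

View pics/w6.png

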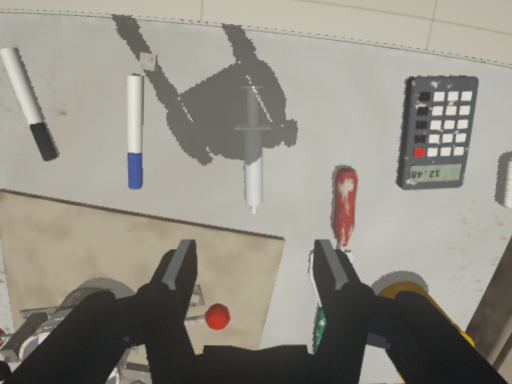

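The syringe is at about (252,150) in view: axis yaw 6.4°, grip point about (0.506, 0.3615). Descending around the barrel.

Emit:
play_rows(
  moves=[
    [[0, 0, -0.019, -0.051, -0.028, 0, 45], [0, 0, 0, 0, 0, 0.3, 45], [0, 0, 0, 0, 0, 0.3, 45], [0, 0, 0, 0, 0, 0.3, 45], [0, 0, 0, 0, 0, 0.3, 45]],
  ],
)

```text
time: 12.12
tool_pos: [0.507, 0.3614, 0.0931]
tcp_rot: [-0.178, 3.135, 0.001]
wrist_force: [0.7, 0.4, -0.9]
width: 0.527
grip_force: 0.0
```

Emit:
play_rows(
  moves=[
    [[0, 0, 0, 0, 0, 0.3, 45], [0, 0, 0, 0, 0, 0.2, 45], [0, 0, 0, 0, 0, 0.1, 45], [0, 0, 0, 0, 0, 0, 45], [0, 0, 0, 0, 0, 0, 45]],
  ],
)

```text
time: 12.53
tool_pos: [0.5068, 0.3615, 0.0341]
tcp_rot: [0.179, -3.136, 0.0]
wrist_force: [-0.1, 0.4, 0.9]
width: 0.528
grip_force: 0.0
```

```bash
python3 - <<'E'
from h import *
s=bot.read_state(); print(s['tool_pos'],s['tcp_rot'])
c=grab("wrist"); u,v,P=cloud(c)
m=(P[:,0]>.4)&(P[:,0]<.58)&(P[:,1]>.31)&(P[:,1]<.42)&(P[:,2]>.012)&(P[:,2]<.028); Q=P[m]*1e3
for lo in range(410,500,6):
    q=Q[(Q[:,0]>=lo)&(Q[:,0]<lo+6)]
    if len(q): print(lo+3,len(q),q[:,1].mean().round(1),np.ptp(q[:,1]).round(1))
d=np.array([-.9938,-.1115]); r=Q[:,:2]-[506,361.5]; n=r@[.1115,-.9938]; f=abs(n)>13; print('flange along-axis from grip pt',np.percentile((r@d)[f],[5,50,95]),'end',np.percentile(r@d,99.8))
E
```

```text
[0.5067836  0.36151891 0.03405797] [ 1.7888195e-01 -3.1362637e+00  2.9298091e-04]
419 170 354.9 22.9
425 355 351.1 19.0
431 294 353.1 12.5
437 278 353.6 12.2
443 269 354.2 12.2
449 254 355.2 11.8
455 246 355.8 12.0
461 708 360.7 34.8
467 527 351.6 30.6
473 395 357.6 20.6
479 380 358.2 20.9
485 377 359.1 21.2
491 346 359.6 21.2
497 341 360.5 20.4
flange along-axis from grip pt [40.8676701  43.39022531 43.90280809] end 85.98023643283614
```

Emit:
play_rows(
  moves=[
    [[0, 0, 0, 0, 0, 0.15, 45], [0, 0, 0, 0, 0, 0.1, 45], [0, 0, 0, 0, 0, 0.05, 45], [0, 0, 0, 0, 0, 0, 45], [0, 0, 0, 0, 0, 0, 30]],
  ],
)

```text
time: 13.0
tool_pos: [0.5065, 0.3616, 0.0043]
tcp_rot: [-0.18, 3.136, 0.0]
wrist_force: [-0.4, -0.1, 0.5]
width: 0.399
grip_force: 0.0
```

Emit:
play_rows(
  moves=[
    [[0, 0, 0, 0, 0, 0, 15], [0, 0, 0, 0, 0, 0, 15], [0, 0, 0, 0, 0, 0, 15], [0, 0, 0, 0, 0, 0, 15], [0, 0, 0, 0, 0, 0, 15]],
  ],
  newtons=35,
)

```text
time: 13.42
tool_pos: [0.5071, 0.362, 0.0048]
tcp_rot: [-0.18, 3.135, 0.001]
wrist_force: [-0.3, -0.5, 3.8]
width: 0.228
grip_force: 34.5
```

Emit:
play_rows(
  moves=[
    [[0, 0, 0, 0, 0, -0.05, 15], [0, 0, 0, 0, 0, -0.2, 15], [0, 0, 0, 0, 0, -0.3, 15], [0, 0, 0, 0, 0, -0.3, 15], [0, 0, 0, 0, 0, -0.3, 15]],
  ],
)

```text
time: 13.83
tool_pos: [0.5057, 0.361, 0.1196]
tcp_rot: [0.18, -3.135, 0.002]
wrist_force: [-0.3, 1.1, 0.2]
width: 0.233
grip_force: 34.3
```

Emit:
play_rows(
  moves=[
    [[0, 0, 0, 0, 0, -0.3, 15], [0, 0, 0, 0, 0, -0.15, 15], [0, 0, 0, -0.012, -0.31, 0, 15], [0, 0, 0, -0.012, -0.31, 0, 15], [0, 0, 0, -0.012, -0.31, 0, 15]],
  ],
)

```text
time: 14.25
tool_pos: [0.5206, 0.269, 0.1647]
tcp_rot: [-0.183, 3.135, 0.0]
wrist_force: [0.4, -0.6, -0.7]
width: 0.229
grip_force: 34.3
```

Emit:
play_rows(
  moves=[
    [[0, 0, 0, -0.012, -0.31, 0, 15], [0, 0, 0, -0.012, -0.31, 0, 15], [0, 0, 0, -0.012, -0.31, 0, 15], [0, 0, 0, -0.012, -0.31, 0, 15], [0, 0, 0, -0.012, -0.31, 0, 15]],
  ],
)

```text
time: 14.67
tool_pos: [0.5439, 0.1147, 0.1639]
tcp_rot: [0.18, -3.136, 0.0]
wrist_force: [0.6, -0.0, 0.4]
width: 0.231
grip_force: 34.3
```

Emit:
play_rows(
  moves=[
    [[0, 0, 0, -0.012, -0.31, 0, 15], [0, 0, 0, -0.012, -0.31, 0, 15], [0, 0, 0, -0.012, -0.31, 0, 15], [0, 0, 0, -0.012, -0.31, 0, 15], [0, 0, 0, -0.012, -0.31, 0, 15]],
  ],
)

```text
time: 15.08
tool_pos: [0.5676, -0.0385, 0.1639]
tcp_rot: [0.18, -3.136, -0.0]
wrist_force: [0.4, -0.5, -0.8]
width: 0.227
grip_force: 34.3
```

Emit:
play_rows(
  moves=[
    [[0, 0, 0, -0.012, -0.31, 0, 15], [0, 0, 0, -0.012, -0.31, 0, 15], [0, 0, 0, -0.012, -0.31, 0, 15], [0, 0, 0, -0.012, -0.31, 0, 15], [0, 0, 0, -0.012, -0.31, 0, 15]],
  ],
)

```text
time: 15.5
tool_pos: [0.5913, -0.1918, 0.1638]
tcp_rot: [0.18, -3.136, -0.0]
wrist_force: [0.4, 0.6, -0.1]
width: 0.23
grip_force: 34.3
```

Emit:
play_rows(
  moves=[
    [[0, 0, 0.2325, 0, 0, 0, 15], [0, 0, 0.2325, 0, 0, 0, 15], [0, 0, 0.2325, 0, 0, 0, 15], [0, 0, 0.2325, 0, 0, 0, 15], [0, 0, 0.2325, 0, 0, 0, 15]],
  ],
)

```text
time: 15.92
tool_pos: [0.5912, -0.1904, 0.1637]
tcp_rot: [-0.736, -3.053, -0.0]
wrist_force: [-0.9, 0.5, -1.2]
width: 0.228
grip_force: 34.4
```

Emit:
play_rows(
  moves=[
    [[0, 0, 0.2325, 0, 0, 0, 15], [0, 0, 0.2325, 0, 0, 0, 15], [0, 0, 0.2325, 0, 0, 0, 15], [0, 0, 0.2325, 0, 0, 0, 15], [0, 0, 0.2325, 0, 0, 0, 15]],
  ],
)

```text
time: 16.33
tool_pos: [0.5912, -0.1902, 0.1637]
tcp_rot: [-1.579, -2.715, 0.0]
wrist_force: [0.1, -0.1, 0.6]
width: 0.227
grip_force: 34.4
```

Emit:
play_rows(
  moves=[
    [[0, 0, 0.2325, 0, 0, 0, 15], [0, 0, 0.2325, 0, 0, 0, 15], [0, 0, 0.2325, 0, 0, 0, 15], [0, 0, 0.2325, 0, 0, 0, 15], [0, 0, 0.2325, 0, 0, 0, 15]],
  ],
)

```text
time: 16.75
tool_pos: [0.5913, -0.1902, 0.1637]
tcp_rot: [-2.291, -2.149, 0.001]
wrist_force: [0.8, -0.7, -0.5]
width: 0.226
grip_force: 34.4
```

Emit:
play_rows(
  moves=[
    [[0, 0, 0, 0, 0, 0, 15], [0, 0, 0, 0, 0, 0, 15]],
  ],
)

```text
time: 16.92
tool_pos: [0.5914, -0.1902, 0.1638]
tcp_rot: [-2.281, -2.159, 0.001]
wrist_force: [-0.8, 0.2, 0.1]
width: 0.229
grip_force: 34.4
```

```bash
python3 - <<'E'
from h import *
import pickle
s=bot.read_state(); t=s['tool_pos']; print(t,s['tcp_rot'],s['q'],crad(t[None]))
c=grab("wrist"); pickle.dump(c,open('w7.pkl','wb')); save(c,'w7.png'); u,v,P=cloud(c); C=crad(P)
m=(abs(C[:,0])<40)&(C[:,1]>-100)&(C[:,1]<110)&(C[:,2]>t[2]*1e3-12)&(C[:,2]<t[2]*1e3+30); Q=C[m]
for lo in range(-100,100,5):
    q=Q[(Q[:,1]>=lo)&(Q[:,1]<lo+5)]
    if len(q): print(lo+2.5,len(q),q[:,0].mean().round(1),q[:,0].min().round(1),q[:,0].max().round(1),np.percentile(q[:,2],90).round(1))
f=(abs(Q[:,0])>13)&(abs(Q[:,1]-30)<15); print('flange y',np.percentile(Q[f][:,1],[5,50,95]))
E
```

```text
[ 0.59140519 -0.19022848  0.16381411] [-2.28146253e+00 -2.15894811e+00  5.36298331e-04] [-3.51261829e-01  2.13462819e-01  1.79388026e+00 -6.53665872e-05
  1.13489702e+00 -2.96066633e-01] [[  0.56931729 -12.51705395 163.81410903]]
-72.5 53 0.4 -2.5 3.3 172.3
-67.5 16 0.6 -1.9 3.3 172.9
-62.5 14 1.6 -6.9 8.7 179.3
-57.5 235 0.6 -9.3 11.1 180.0
-52.5 245 0.9 -9.1 10.9 180.1
-47.5 261 0.9 -9.5 10.8 180.2
-42.5 286 0.3 -10.2 10.5 180.3
-37.5 292 0.5 -10.0 10.4 180.4
-32.5 298 0.1 -9.9 10.9 180.5
-27.5 306 0.4 -9.8 10.7 180.7
-22.5 370 0.2 -9.5 10.4 181.8
-17.5 386 0.5 -9.5 10.4 182.0
-12.5 392 0.3 -9.6 10.2 181.6
-7.5 1070 0.4 -23.0 23.9 191.6
-2.5 1254 0.5 -21.6 23.6 190.9
2.5 396 0.2 -9.7 10.7 181.3
7.5 407 0.3 -10.2 10.7 181.3
12.5 424 0.2 -10.2 10.4 181.5
17.5 436 0.2 -10.0 10.3 181.6
22.5 469 0.2 -9.9 10.7 181.8
27.5 476 -0.1 -19.8 19.9 183.8
32.5 1598 0.3 -19.6 20.0 183.6
37.5 296 0.2 -5.7 6.2 177.7
42.5 301 0.2 -5.6 6.0 177.6
47.5 311 0.2 -5.5 5.9 177.9
52.5 315 0.1 -5.5 5.8 178.0
57.5 331 0.2 -5.5 6.1 178.1
62.5 360 0.2 -6.0 6.1 178.2
67.5 366 -0.0 -5.9 6.0 178.4
72.5 525 0.4 -11.0 11.9 183.9
flange y [29.37434274 31.71340389 32.18283905]
```

View pics/w7.png

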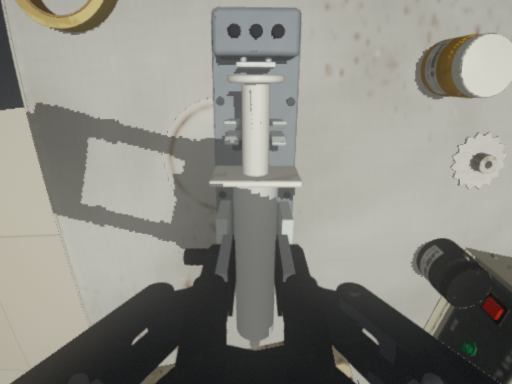

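The syringe is held square to the cradle, plunger toward the housing, flange over the slot (y ≈ 30.9). Lowering it in.

Emit:
play_rows(
  moves=[
    [[0, 0, 0, -0.004, -0.004, 0.25, 15], [0, 0, 0, 0, 0, 0.25, 15], [0, 0, 0, 0, 0, 0.25, 15], [0, 0, 0, 0, 0, 0.1, 15], [0, 0, 0, 0, 0, 0.1, 15]],
  ],
)

```text
time: 17.38
tool_pos: [0.5903, -0.1903, 0.0674]
tcp_rot: [-2.282, -2.156, 0.002]
wrist_force: [0.2, 0.8, -0.8]
width: 0.232
grip_force: 34.4
```

Emit:
play_rows(
  moves=[
    [[0, 0, 0, 0, 0, 0.06, 15], [0, 0, 0, 0, 0, 0.04, 15], [0, 0, 0, 0, 0, 0.04, 15], [0, 0, 0, 0, 0, 0.04, 15], [0, 0, 0, 0, 0, 0, 15]],
  ],
)

```text
time: 17.8
tool_pos: [0.5915, -0.1908, 0.051]
tcp_rot: [2.285, 2.156, 0.0]
wrist_force: [-1.1, 0.6, -0.5]
width: 0.233
grip_force: 34.4
```

```bash
cat > m.py <<'E'
from h import *
s=bot.read_state(); t=s['tool_pos']; print(t,crad(t[None]).round(1),s['wrist_force'].round(1),s['width'])
c=grab("wrist"); u,v,P=cloud(c); C=crad(P); z0=t[2]*1e3
for n,y0,y1 in(("barrel",-1,12),("plunger",38,68),("flange",27,34),("nose",-58,-30)):
    m=(abs(C[:,0])<(19.5 if n=="flange" else 10))&(C[:,1]>y0)&(C[:,1]<y1)&(C[:,2]>z0-2)&(C[:,2]<z0+26); q=C[m]
    if len(q): print(n,len(q),'x',q[:,0].min().round(1),q[:,0].max().round(1),'y',np.percentile(q[:,1],[5,50,95]).round(1),'ztop',np.percentile(q[:,2],[50,90,97]).round(1))
f=(abs(C[:,0])>15)&(abs(C[:,0])<20)&(abs(C[:,1]-31)<6)&(C[:,2]>45)&(C[:,2]<z0+26)
if f.any(): print('tips',np.percentile(C[f],[5,50,95],axis=0).round(1).tolist())
E
python3 m.py
```

```text
[ 0.59145828 -0.19075592  0.05102973] [[  0.7 -13.   51. ]] [-1.1  0.6 -0.5] 0.23331189854098264
barrel 1021 x -10.0 10.0 y [-0.3  5.6 11.4] ztop [67.2 68.6 69. ]
plunger 1968 x -5.6 6.5 y [39.6 53.9 66.7] ztop [64.  65.2 65.7]
flange 1757 x -19.5 19.5 y [28.6 31.2 32.4] ztop [66.7 71.1 71.5]
nose 1491 x -10.0 10.0 y [-56.5 -43.  -31.3] ztop [66.2 67.5 67.9]
tips [[-18.9, 28.9, 47.2], [15.4, 31.3, 62.9], [19.5, 36.1, 71.3]]
```

Emit:
play_rows(
  moves=[
    [[0, 0, 0, 0, 0, 0.03, 15], [0, 0, 0, 0, 0, 0.03, 15], [0, 0, 0, 0, 0, 0.03, 15], [0, 0, 0, 0, 0, 0.02, 15], [0, 0, 0, 0, 0, 0, 15]],
  ],
)

```text
time: 18.27
tool_pos: [0.5909, -0.1906, 0.0393]
tcp_rot: [-2.285, -2.155, 0.001]
wrist_force: [0.3, -1.2, 0.1]
width: 0.227
grip_force: 34.4
```

```bash
python3 m.py
```

```text
[ 0.59090996 -0.19055082  0.03928685] [[  0.1 -12.9  39.3]] [ 0.3 -1.2  0.1] 0.22735882229884835
barrel 1022 x -10.0 10.0 y [-0.4  5.5 11.3] ztop [55.4 56.8 57.2]
plunger 1960 x -6.2 5.9 y [39.7 53.9 66.5] ztop [52.3 53.5 54. ]
flange 1753 x -19.4 19.5 y [28.7 31.3 32.4] ztop [55.1 59.3 59.9]
nose 1499 x -10.0 10.0 y [-56.5 -43.  -31.3] ztop [54.5 55.8 56.2]
tips [[-19.3, 28.7, 46.1], [-15.1, 31.3, 54.5], [19.1, 36.4, 59.6]]
```

Emit:
play_rows(
  moves=[
    [[0, 0, 0, 0, 0, 0.01, 15], [0, 0, 0, 0, 0, 0, 15]],
  ],
)

```text
time: 18.48
tool_pos: [0.5912, -0.1906, 0.0391]
tcp_rot: [-2.285, -2.156, 0.0]
wrist_force: [-0.9, 0.7, 1.3]
width: 0.223
grip_force: 34.6
```

Emit:
play_rows(
  moves=[
    [[0, 0, 0, 0, 0, 0.01, 15], [0, 0, 0, 0, 0, 0, 15]],
  ],
)

```text
time: 18.65
tool_pos: [0.5914, -0.1906, 0.0387]
tcp_rot: [-2.285, -2.156, -0.0]
wrist_force: [-1.9, 1.2, 5.1]
width: 0.227
grip_force: 35.0
```

```bash
python3 m.py
```

```text
[ 0.59137603 -0.19059649  0.03870158] [[  0.6 -12.9  38.7]] [-1.9  1.2  5.1] 0.22739197760107976
barrel 1026 x -9.7 10.0 y [-0.4  5.7 11.4] ztop [54.6 55.9 56.4]
plunger 1920 x -5.7 6.4 y [39.6 53.6 66.5] ztop [50.6 51.7 52.2]
flange 1682 x -19.5 19.5 y [28.7 31.4 32.6] ztop [54.3 58.  58.5]
nose 1516 x -10.0 10.0 y [-56.4 -43.  -31.2] ztop [54.4 55.7 56.2]
tips [[-19.1, 25.3, 46.1], [15.2, 31.4, 53.1], [19.3, 36.2, 58.3]]
```

Emit:
play_rows(
  moves=[
    [[0, 0, 0, 0, 0, 0.01, 15], [0, 0, 0, 0, 0, 0, 15], [0, 0, 0, 0, 0, 0, 15]],
  ],
)

```text
time: 18.95
tool_pos: [0.5914, -0.1906, 0.0385]
tcp_rot: [-2.285, -2.156, -0.0]
wrist_force: [-4.9, 2.0, 9.5]
width: 0.231
grip_force: 35.5
```

```bash
python3 m.py
```

```text
[ 0.59141044 -0.19063271  0.03853401] [[  0.6 -12.9  38.5]] [-4.9  2.   9.5] 0.2308412146612041
barrel 1026 x -10.0 10.0 y [-0.3  5.6 11.4] ztop [54.4 55.8 56.3]
plunger 1914 x -5.6 6.5 y [39.6 53.7 66.5] ztop [50.4 51.6 52.1]
flange 1662 x -19.4 19.5 y [28.8 31.4 32.6] ztop [54.1 57.9 58.4]
nose 1520 x -10.0 10.0 y [-56.3 -43.1 -31.4] ztop [54.4 55.7 56. ]
tips [[-19.1, 25.3, 46.5], [15.1, 31.4, 52.3], [19.5, 36.3, 58.2]]
```

It's in contact with both saddles and level. I'll ease the load, open, and retreat.

Emit:
play_rows(
  moves=[
    [[0, 0, 0, 0, -0.01, -0.018, 15], [0, 0, 0, 0, 0, 0, 15], [0, 0, 0, 0, 0, 0, 24], [0, 0, 0, 0, 0, 0, 30], [0, 0, 0, 0, 0, 0, 45]],
  ],
)

```text
time: 19.42
tool_pos: [0.5902, -0.1906, 0.0384]
tcp_rot: [-2.285, -2.155, 0.0]
wrist_force: [-1.2, -0.3, -0.8]
width: 0.476
grip_force: 0.0
```

Emit:
play_rows(
  moves=[
    [[0, 0, 0, 0, 0, 0, 45], [0, 0, 0, 0, 0, 0, 45], [0, 0, 0, 0, 0, -0.05, 45], [0, 0, 0, 0, 0, -0.2, 45], [0, 0, 0, 0, 0, -0.3, 45]],
  ],
)

```text
time: 19.83
tool_pos: [0.5874, -0.1896, 0.0909]
tcp_rot: [-2.28, -2.151, 0.005]
wrist_force: [-0.1, -0.6, -0.5]
width: 0.521
grip_force: 0.0
```

Emit:
play_rows(
  moves=[
    [[0, 0, 0, 0, 0, -0.3, 45], [0, 0, 0, 0, 0, -0.3, 45], [0, 0, 0, 0, 0, -0.3, 45], [0, 0, 0, 0, 0, 0, 45], [0, 0, 0, 0, 0, 0, 45]],
  ],
)

```text
time: 20.25
tool_pos: [0.5923, -0.1913, 0.1874]
tcp_rot: [2.281, 2.152, 0.005]
wrist_force: [0.1, -0.2, -0.1]
width: 0.527
grip_force: 0.0
```

```bash
sed -i 's/z0=t\[2\]\*1e3/z0=38/' m.py; python3 m.py; python3 - <<'E'
from h import *
c=grab("wrist"); t=grab("top"); 
cv2.imwrite('pics/fin.png',np.hstack([cv2.resize(c["image"],(400,300)),cv2.resize(t["image"][130:270,130:400],(400,300))])[:,:,::-1])
u,v,P=cloud(t); C=crad(P)
m=(abs(C[:,1]+90)<5)&(abs(C[:,0])<22)&(C[:,2]>35)&(C[:,2]<60);print('pin',m.sum(),np.median(C[m],axis=0),np.percentile(C[m][:,2],90))
for y0,y1 in((-58,-30),(-25,12),(27,34),(38,68)):
    m=(C[:,1]>y0)&(C[:,1]<y1)&(abs(C[:,0])<10)&(C[:,2]>38)&(C[:,2]<70); print(m.sum(),np.percentile(C[m][:,2],[50,95]).round(1))
E
```

```text
[ 0.59231087 -0.19134656  0.18740917] [[  1.5 -13.6 187.4]] [ 0.1 -0.2 -0.1] 0.5267301762893666
barrel 299 x -9.8 10.0 y [-0.3  5.5 11.2] ztop [54.4 55.9 56.4]
plunger 482 x -5.9 5.9 y [39.5 53.3 66.9] ztop [50.  51.3 52. ]
flange 325 x -19.3 19.5 y [28.4 31.2 32.8] ztop [55.9 58.1 58.8]
nose 530 x -9.4 9.7 y [-56.4 -43.8 -31.4] ztop [54.4 55.9 56.3]
tips [[-19.1, 25.4, 46.0], [-15.1, 30.6, 49.5], [19.2, 36.4, 58.8]]
  return _methods._mean(a, axis=axis, dtype=dtype,
  ret = um.true_divide(
Traceback (most recent call last):
IndexError: index -1 is out of bounds for axis 0 with size 0
```

View pics/fin.png

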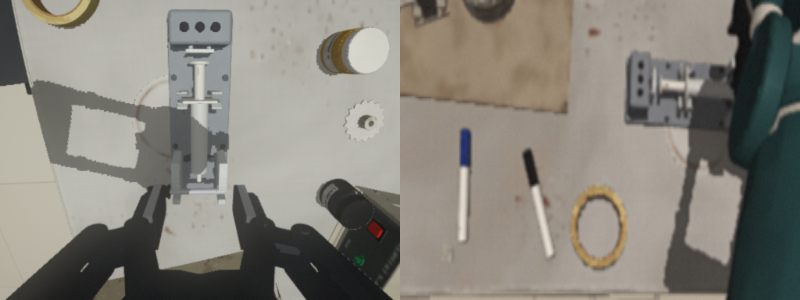

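The syringe is seated level, with its flange between the posts at (200,103) in the left picture. The pin still lies across the lugs, and the markers and tape look undisturbed. Handing in.

```bash
python3 -c "
from workcell import bot; print(bot.finish_job())"
```

```text
the job is handed in; nothing more can be done
None
```

The storage pin lies parked across the open notches, the syringe is seated in the cradle with its plunger toward the housing, both are released, and the job was handed in at about 20 s; no verdict came back.

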